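Open the light-curing box by its hidden release catch

TASK

The curing cycle is over: open the light-curing box. Its catch is a pad recessed in a finger notch somewhere along the rail at the front of the lid; find the notch with a fingertip, press the pad down inside it and let go, so that the lid springs half open, then push the lid back with the fingers all the way to its stop. Leave the cast inside and the things standing round the box where they are; nothing needs gripping or lifting.

Things in the scene. Friction and masses are not known exactly. Their poses are not given: they have to be found in the camera images.
- case: white bench-top light-curing box, 208 (x) x 300 (y) x 74 mm high, fixed to the bench; origin on its underside, 108 mm behind its front face and midway along y; x points from the front (robot side) to the hinge at the back, y along the front edge, z up. Behind the front rail a grey lid with an amber window covers the top; shut, its edge begins 1.5 mm behind the rail and stands 2 mm higher.
- rail_mid (a point): middle of the top of the front rail, axes as the box: flat white rail, 300 mm long (y), 38 mm deep (x), top 72 mm above the bench. A finger notch is cut through it from front to back, open above and in front, 46 mm wide along y; its centre lies anywhere within 40 mm to either side of this point (differs from box to box, not reported); its floor is 31 mm below the rail top.
- catch (a joint): rocking catch in the notch, rad: 0 at rest, 0.32 fully pressed. Its pad, same white plastic, is 40 mm wide (y), 33 mm deep (x, middle 2 mm in front of rail_mid's line), top 10 mm below the rail top at its middle, 3 mm higher at the front than there; at 0.32 its middle is 9 mm lower, its front edge 14 mm. The lid is freed at about 0.2. Pressing takes 2 to 5 N; it springs back.
- lid (a joint): angle of the lid, rad: 0 shut and latched, 1.75 at its rear stop (a little past upright). When freed it springs to about 1.05 and stays there (a hand standing in its way holds it lower till it is taken away); beyond that it has a stiff friction hinge and stays where it is left, the push needed is below 5 N at its front edge.
- hinge (a point): middle of the lid's hinge axis, which runs along the box's y axis, 66 mm above the bench and 165 mm behind the rail's middle; does not move
- lid_edge (a point): middle of the lid's front edge, half-way through the lid's thickness, moves with the lid: 144.5 mm from the hinge axis; the lid is 292 mm wide (y) and 17 mm thick
- cured_cast: pale grey dental cast, 58 x 65 x 33 mm, standing loose on the round plate inside the box; origin at the centre of its underside; to be left alone
- spare_cast: loose yellowish dental cast, 58 x 65 x 33 mm, on the bench right of the box; origin at the centre of its underside; to be left alone
- jar: loose jar with black lid, 47 mm across, 44 mm high, behind the box; origin at the centre of its underside; to be left alone
- spray: loose slim black bottle, 33 mm across, 114 mm high, behind the box; origin at the centre of its underside; to be left alone

How it is judged (in metres and radians):
On the way, in this order (a step that is already met when the one before it is completed fails the run):
1. the catch pad is pressed down in the notch far enough to free the lid (value of joint catch above 0.18 rad).
2. the pad is let go and the lid has sprung up (value of joint catch below 0.1 rad and value of joint lid above 0.3 rad), for 0.1 s.
At the end, for the whole second after the job is handed in: The lid stands open at rest within 0.2 rad of its rear stop (joint lid above 1.55 rad), the catch has sprung back (below 0.1 rad), the cast in the box is within 20 mm and the things round the box within 30 mm of where they were (value of joint lid above 1.55 rad and velocity of joint lid between -0.05 and 0.05 rad/s and value of joint catch below 0.1 rad and distance of cured_cast from where it was at the start of the episode below 0.02 m and distance of each of spare_cast, jar, spray from where it was at the start of the episode below 0.03 m); the robot touches nothing.
It fails at once if the cast in the box is shifted or lifted (distance of cured_cast from where it was at the start of the episode above 0.02 m).
It fails at once if one of the things round the box is shifted or lifted (distance of any of spare_cast, jar, spray from where it was at the start of the episode above 0.03 m).
It also fails if it takes over 51 s, if anything falls off the work surface, if the arm or the gripper's body presses on something with over 40 N, if the wrist force passes 120 N, or if a joint passes its speed limit or range.

ROBOT

A 6-joint arm with a two-finger parallel gripper is mounted at the origin on a cart in front of the work surface, level with it; the furniture and walls round the work are solid. World frame = base frame: x ahead of the robot, y to its left, z up, the work surface at z = 0. Lengths are in m, angles in degrees, forces in N, time in s.
With the tool pointing down it reaches from about 0.375 to 0.9 m from the base axis. Payload 3.1 kg.
Tool frame: the origin (TCP) lies midway between the tips of the shut fingers; the grasp point (between the pads) lies 19 mm behind it; z points along the fingers, y is the line along which they close (so a half turn about z gives the same grasp; the last joint's range is limited). The gripper opens to 85 mm and grips with 20 to 120 N. Pads are 22 mm wide; open, the fingers measure 114 mm over their backs; the gripper's body (76 mm by 85 mm) begins 54 mm behind the grasp point. The pads swing forward as they close: fully open they stand 13 mm farther back than shut.
Start: joints at [-73.596, 30.224, 82.088, -0, 67.689, -10.227], TCP at [0.28, -0.559, 0.231] pointing down, gripper open.
Joint ranges: [-176.69, 176.69], [-43.24, 126.21], [12.49, 139.97], [-82, 262], [0, 151.66], [-163.58, 163.58]. Speed limits (degrees/s): [159.86, 159.86, 180, 180, 180, 180].

INTERFACE

Orientations are given as a 3x3 rotation matrix whose columns are the frame's x, y, z axes.
In Python, from rig import read_state, snapshot, close_job, regions_of gives the robot as it stands.
- The arm moves only by the tool send_rows, never from a script. Its argument "series" is text: rows parted by semicolons, each of 4 numbers parted by spaces: the shift along the tool's x, y, z in m, then the turn about the tool's z in rad. In form: tx ty tz twist; .... A call has 1 to 20 rows; each row shifts and turns the commanded pose from where the row before left it, along the tool's axes as they then stand; what a row does not reach is not made up. A row lasts 1/10 s, in which the tool goes at most 50 mm and 8.59 degrees, less where a joint would pass 70% of its speed; a pose out of reach is approached as far as the arm can. A call with a gripper value outside its range is refused whole. "gripper" is the gripper's target within -1 to 1 (fully open at 1, half-way at 0, shut at -1), set as the call begins (left out, the last holds). The fingers move at their own pace and stop on an object; "grip_force" is the grip in N (left out, the last holds). Time passes only in rows, so rows that do not move let the fingers close. It gives the time, the measured TCP pose, the force, the opening and the grip force at its end, in the units of the state.
- read_state(): the state, without advancing time (a new reading comes with each control period).
- snapshot(name): name is "side" or "top"; returns a dict with "pixels" (384x512x3 uint8, blue, green, red), "intrinsics" (3x3 intrinsics, pixels), "xyz" and "orientation" of the camera in the world. Camera axes: x right, y down, z forward; pixel columns grow to the right and rows downward; lengths in m; the calibration is good to about 2 mm. A picture is of the moment at which its call begins. There is no depth.
- close_job(): hands the job in; it is judged then, once.
Trained networks look in a picture, given as the dict that the camera call returned (one of the last four; its "shot" number tells which), for a name from the list of things; names that differ only in an ending like _2 or _b are one class to them, and where a whole thing is asked for, a point or a joint stands for the part that bears it (a point fixed in the world has none). Each returns a list of dicts, best first, with "confidence" (0 to 1); they miss things now and then, are a little off and sometimes report something else, mostly with a low value. They report only what shows in the picture. A call takes as long as a camera call.
- regions_of(query, picture): "pixels" (384x512 bool, what is visible of it) and "uv" ([column, row] in pixels, amid what is visible of it).
The state is a dict: "time_s": time; "joints": joint angles; "joint_velocities": joint speeds; "joint_efforts": joint torques, N m; "tcp_pos": TCP position; "ee_rot": TCP orientation; "contact_force": force on the tool from outside, world axes, zero at the start; "ft_torque": the same for the moment, N m; "gripper_width": finger opening in m; "grasp_force": force on a finger pad.
Only numpy, scipy, OpenCV 4.12 (cv2) and the standard library are available. Lean on these libraries where they do the work, as an engineer would, in place of code of your own. Each camera call takes 0.05 s, during which the arm holds its last target. There are 200 camera calls.

## Working session

There is one attempt and no reset: what is moved stays moved. The work goes in short steps, Python scripts to look and compute and a tool call to move; the robot and the scene stay as the last step left them, time stands still between calls to the robot, and variables do not carry over. Pictures are saved under pics/ and viewed, at most 10 in all, crops included, and the job is handed in when it is done.

Besides the shell and the picture viewer there is one more tool, called after "Call:" as a command line: name --argument value ..., lists and objects as JSON in quotes. send_rows: Moves the arm, as the interface text tells. Its arguments: {"type":"object","properties":{"series":{"type":"string"},"gripper":{"type":"number"},"grip_force":{"type":"number"}},"required":["series"]}

```bash
mkdir -p pics
cat > h.py <<'E'
import numpy as np,cv2
from rig import *
def proj(s,P):
    R=np.array(s["orientation"]);t=np.array(s["xyz"]);K=np.array(s["intrinsics"])
    c=(np.atleast_2d(P)-t)@R; p=c@K.T; return p[:,:2]/p[:,2:]
def onplane(s,uv,z):
    R=np.array(s["orientation"]);t=np.array(s["xyz"]);K=np.array(s["intrinsics"])
    uv=np.atleast_2d(uv).astype(float)
    d=np.c_[uv,np.ones(len(uv))]@np.linalg.inv(K).T@R.T
    return t+d*((z-t[2])/d[:,2:])
E
python3 - <<'E'
from h import *
st=read_state();print(st["time_s"],st["tcp_pos"],np.round(st["ee_rot"],3).tolist(),st["contact_force"])
for n in("top","side"):
    s=snapshot(n);cv2.imwrite(f"pics/{n}0.png",s["pixels"]);print(n,s["xyz"],np.round(s["orientation"],3).tolist(),s["intrinsics"])
    for q in("case","lid","catch","cured_cast","spare_cast","jar","spray"):
        for r in regions_of(q,s)[:2]:
            m=r["pixels"].astype(np.uint8);c=max(cv2.findContours(m,0,2)[0],key=cv2.contourArea)
            print(q,round(r["confidence"],2),np.round(r["uv"]),m.sum(),np.round(cv2.boxPoints(cv2.minAreaRect(c))).tolist())
E
```

```text
0.0 [ 0.27995719 -0.55799222  0.23032432] [[0.894, 0.448, -0.001], [0.448, -0.894, 0.002], [0.0, -0.002, -1.0]] [-0.16734009  0.0788238   0.12762941]
top [ 0.34958292 -0.27270668  1.11097755] [[-0.141, -0.958, 0.249], [-0.99, 0.136, -0.039], [0.004, -0.252, -0.968]] [[399.76876349   0.         251.95340688]
 [  0.         399.76876349 189.88112304]
 [  0.           0.           1.        ]]
case 0.83 [215. 225.] 8870 [[143.0, 227.0], [187.0, 159.0], [284.0, 222.0], [240.0, 290.0]]
lid 0.57 [218. 220.] 6281 [[154.0, 214.0], [187.0, 165.0], [280.0, 227.0], [248.0, 276.0]]
catch 0.69 [202. 257.] 243 [[192.0, 257.0], [202.0, 244.0], [215.0, 253.0], [205.0, 267.0]]
catch 0.69 [215. 227.] 8642 [[144.0, 227.0], [186.0, 160.0], [283.0, 222.0], [241.0, 288.0]]
spare_cast 0.79 [326. 239.] 391 [[310.0, 245.0], [317.0, 227.0], [338.0, 235.0], [331.0, 253.0]]
jar 0.62 [177. 148.] 243 [[165.0, 147.0], [176.0, 136.0], [189.0, 149.0], [178.0, 160.0]]
side [ 1.18516553 -0.14287448  0.8376426 ] [[-0.273, 0.768, -0.579], [0.962, 0.206, -0.18], [-0.019, -0.606, -0.795]] [[452.35805646   0.         261.66359958]
 [  0.         452.35805646 187.14362786]
 [  0.           0.           1.        ]]
case 0.84 [316. 184.] 11532 [[239.0, 157.0], [309.0, 98.0], [400.0, 206.0], [330.0, 265.0]]
lid 0.9 [320. 176.] 7499 [[249.0, 150.0], [298.0, 104.0], [389.0, 200.0], [340.0, 246.0]]
lid 0.55 [207. 139.] 473 [[193.0, 140.0], [209.0, 123.0], [226.0, 140.0], [209.0, 156.0]]
catch 0.68 [342. 147.] 118 [[335.0, 147.0], [341.0, 141.0], [351.0, 151.0], [345.0, 157.0]]
jar 0.62 [336. 287.] 604 [[317.0, 294.0], [330.0, 267.0], [352.0, 279.0], [339.0, 305.0]]
spray 0.55 [246. 224.] 565 [[238.0, 206.0], [254.0, 206.0], [254.0, 244.0], [238.0, 244.0]]
```

View pics/top0.png

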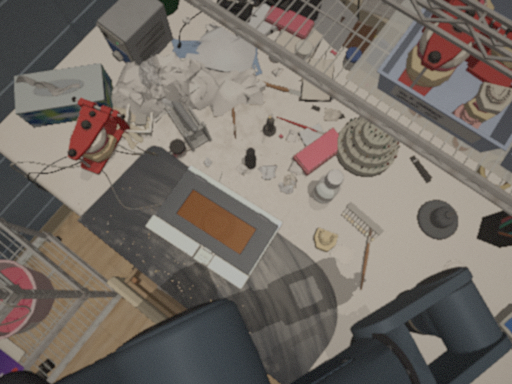

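View pics/side0.png

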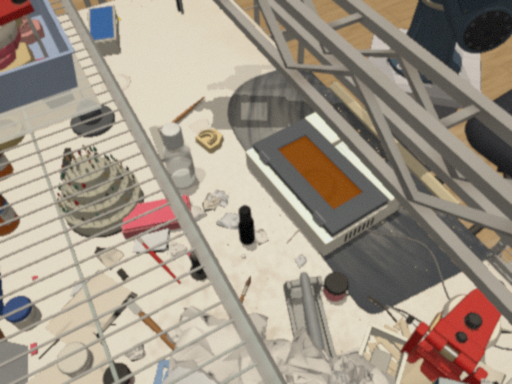

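The top view shows the box with corners near (147,227), (187,167), (280,222) and (240,286), and the notch in its rail near (203,255). The side view confirms the layout: spray at (246,224), jar at (336,287). Next I fit the box pose.

```bash
cat > fit.py <<'E'
from h import *
from scipy.optimize import minimize
S={n:snapshot(n) for n in("top","side")}
M={n:regions_of("case",S[n])[0]["pixels"] for n in S}
def T(p,P):
    c,s=np.cos(p[2]),np.sin(p[2]);P=np.atleast_2d(P).astype(float)
    return P@np.array([[c,-s,0],[s,c,0],[0,0,1]]).T+[p[0],p[1],0]
B=np.array([[x,y,z] for x in(-.108,.1) for y in(-.15,.15) for z in(0,.073)])
def mask(n,p):
    h=cv2.convexHull(proj(S[n],T(p,B)).astype(np.float32))
    m=np.zeros((384*4,512*4),np.uint8);cv2.fillConvexPoly(m,np.round(h*4).astype(np.int32),255)
    return cv2.resize(m,(512,384),interpolation=cv2.INTER_AREA)/255.
def cost(p,names):
    return sum(np.abs(mask(n,p)-M[n]).sum()/M[n].sum() for n in names)
c=onplane(S["top"],[215,225],.07)[0]
a,b=onplane(S["top"],[[241,287],[147,227]],.07)
yaw=np.arctan2(*(b-a)[1::-1])-np.pi/2
for names in(["top"],["side"],["top","side"]):
    r=min((minimize(cost,[c[0],c[1],yaw+d],args=(names,),method="Nelder-Mead",options=dict(initial_simplex=np.array([c[0],c[1],yaw+d])+np.array([[0,0,0],[.02,0,0],[0,.02,0],[0,0,.08]]),xatol=1e-4)) for d in(-.05,.05)),key=lambda r:r.fun)
    p=r.x;print(names,np.round(p,4),np.degrees(p[2]),r.fun)
for n in S:
    for rr in regions_of("catch",S[n]):
        if 50<rr["pixels"].sum()<600:
            v,u=np.nonzero(rr["pixels"]);w=onplane(S[n],np.c_[u,v].mean(0),.063)[0]
            print(n,"catch world",w,"box",T([0,0,-p[2]],w-[p[0],p[1],0]))
print("spray",onplane(S["side"],[246,242],0),"jar",onplane(S["top"],[177,148],.044),"rail_mid",T(p,[-.089,0,.072]),"hinge",T(p,[.076,0,.066]))
out=[]
for n,(u,v) in(("top",(215,228)),("side",(320,185))):
    im=S[n]["pixels"].copy();im=cv2.resize(im,None,fx=4,fy=4,interpolation=cv2.INTER_CUBIC)
    for L in([[-.108,-.15,.072],[-.108,.15,.072],[-.07,.15,.072],[-.07,-.15,.072]],[[.1,-.15,.072],[.1,.15,.072]],[[-.108,-.15,0],[-.108,.15,0]]):
        q=proj(S[n],T(p,L))*4+2;cv2.polylines(im,[np.int32(q)],True,(0,255,0),1)
    out.append(im[v*4-300:v*4+300,u*4-200-190:u*4+390][:, :])
cv2.imwrite("pics/fit.png",cv2.resize(np.hstack(out),(800,308)))
cv2.imwrite("pics/fittop.png",out[0])
E
python3 fit.py
```

```text
['top'] [ 0.5418 -0.2056 -0.709 ] -40.62520108858796 0.04262680558470367
['side'] [ 0.546  -0.2082 -0.7119] -40.78984874603742 0.09986645325698303
['top', 'side'] [ 0.5444 -0.2066 -0.711 ] -40.73818200081268 0.15309025554373298
top catch world [ 0.46319874 -0.16590559  0.063     ] box [[-0.08808645 -0.02218074  0.063     ]]
side catch world [ 0.46683005 -0.16835769  0.063     ] box [[-0.08373475 -0.02166889  0.063     ]]
side catch world [ 0.72382343 -0.32288778  0.063     ] box [[0.2118359 0.0289585 0.063    ]]
spray [[ 0.7251155  -0.32451247  0.        ]] jar [[ 0.77473916 -0.12305643  0.044     ]] rail_mid [[ 0.47698177 -0.14850306  0.072     ]] hinge [[ 0.6020022  -0.25618264  0.066     ]]
```

View pics/fittop.png

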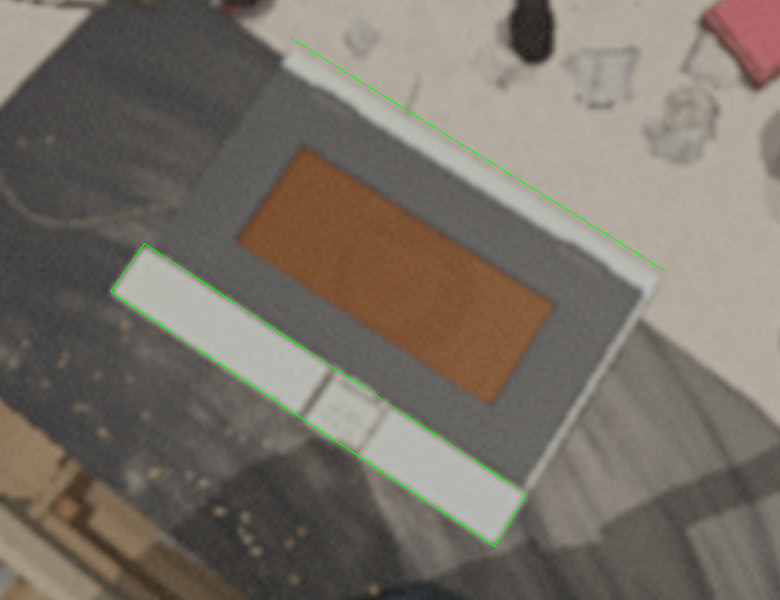

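The overlay matches the rail. The notch sits about 21 mm to the -y side of rail_mid, at pixel (345,410) in the crop. I'll move above it with the fingers shut and tool y along box x.

Call:
send_rows --series "0.0279 -0.0236 0 0;0.0279 -0.0236 0 0;0.0279 -0.0236 0 0;0.0279 -0.0236 0 0;0.0279 -0.0236 0 0;0.0279 -0.0236 0 0;0.0279 -0.0236 0 0;0.0279 -0.0236 0 0;0.0279 -0.0236 0 0;0.0279 -0.0236 0 0;0.0279 -0.0236 0 0;0.0276 -0.024 0 0;0 0 0 -0.099;0 0 0 -0.099;0 0 0 -0.099;0 0 0 -0.099;0 0 0.04 0;0 0 0.03 0;0 0 0 0;0 0 0 0" --gripper -1

```text
time_s: 3.1
tcp_pos: [0.4522, -0.1553, 0.1615]
ee_rot: [[0.652, 0.758, -0.001], [0.758, -0.652, 0.0], [-0.0, -0.001, -1.0]]
contact_force: [0.2, 0.5, -0.1]
gripper_width: -0.0001
grasp_force: 0.0
```

```bash
cat >> h.py <<'E'
p=np.array([.5444,-.2066,-.711])
def rep(target=None):
    st=read_state();c,s=np.cos(p[2]),np.sin(p[2]);Rb=np.array([[c,-s,0],[s,c,0],[0,0,1]])
    t=np.array(st["tcp_pos"]);R=np.array(st["ee_rot"])
    b=Rb.T@(t-[p[0],p[1],0]);print("t",st["time_s"],"box",np.round(b,4),"yerr_deg",np.degrees(np.arctan2(R[1,1],R[0,1])-p[2]),"z",np.round(R[:,2],3),"Fbox",np.round(Rb.T@st["contact_force"],2),"w",st["gripper_width"])
    if target is not None: print("tool shift",np.round(R.T@(Rb@(np.array(target)-b)),4))
E
python3 - <<'E'
from h import *
rep([-.104,-.021,.09])
for n in("top","side"):
    s=snapshot(n);print([(np.round(r["uv"]),r["pixels"].sum(),round(r["confidence"],2)) for r in regions_of("catch",s)])
    cv2.imwrite(f"pics/{n}1.png",s["pixels"])
    if n=="side": cv2.imwrite("pics/s1.png",cv2.resize(s["pixels"][60:260,220:420],None,fx=3,fy=3))
E
```

```text
t 3.1 box [-0.1033 -0.0213  0.1615] yerr_deg 0.05542164324773302 z [-0.001  0.    -1.   ] Fbox [-0.18  0.49 -0.11] w -0.00013216811682632072
tool shift [ 0.0003 -0.0006  0.0715]
[]
[(array([336., 287.]), np.int64(601), 0.62)]
```

View pics/s1.png

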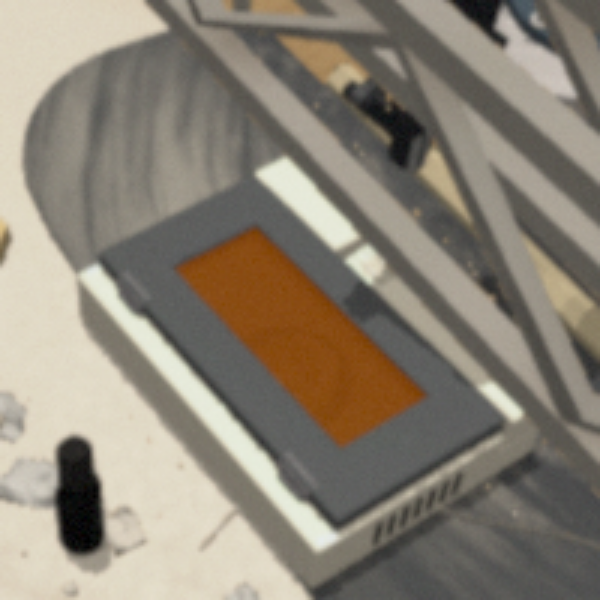

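The gripper (crop (400,150)) hangs beside the notch (crop (360,255)), which fits since it's still about 90 mm above the rail. I'll probe down.

Call:
send_rows --series "0 0 0.03 0;0 0 0.03 0;0 0 0.01 0;0 0 0.01 0;0 0 0.006 0;0 0 0.004 0;0 0 0.002 0;0 0 0 0"

```text
time_s: 4.1
tcp_pos: [0.4523, -0.1553, 0.0696]
ee_rot: [[0.652, 0.758, 0.001], [0.758, -0.652, -0.0], [0.0, 0.001, -1.0]]
contact_force: [-0.5, -0.5, 0.7]
gripper_width: -0.0001
grasp_force: 0.0
```

```bash
python3 -c "
from h import *
rep([-.104,-.021,.055])"
```

```text
t 4.1 box [-0.1032 -0.0213  0.0696] yerr_deg 0.05847703998719761 z [ 0.001 -0.    -1.   ] Fbox [-0.   -0.72  0.65] w -0.00010019495122366044
tool shift [ 0.0003 -0.0008  0.0146]
```

Call:
send_rows --series "0 0 0.003 0;0 0 0.003 0;0 0 0.003 0;0 0 0.003 0;0 0 0.002 0;0 0 0 0"

```text
time_s: 4.7
tcp_pos: [0.4511, -0.1545, 0.055]
ee_rot: [[0.652, 0.758, -0.002], [0.758, -0.652, 0.001], [-0.0, -0.002, -1.0]]
contact_force: [-2.7, 1.8, 4.6]
gripper_width: -0.0001
grasp_force: 0.4
```

```bash
python3 -c "
from h import *
rep()"
```

```text
t 4.7 box [-0.1046 -0.0214  0.055 ] yerr_deg 0.05707712107461719 z [-0.002  0.001 -1.   ] Fbox [-3.25 -0.43  4.61] w -6.250005318506379e-05
```

Call:
send_rows --series "0 0 0.002 0;0 0 0 0;0 0 -0.005 0;0 0 -0.01 0;0 -0.02 -0.02 0;0 -0.03 -0.03 0;0 -0.03 -0.03 0;0 0 -0.02 0;0 0 0 0;0 0 0 0;0 0 0 0"

```text
time_s: 5.8
tcp_pos: [0.3918, -0.1035, 0.1679]
ee_rot: [[0.652, 0.758, 0.0], [0.758, -0.652, -0.0], [-0.0, 0.0, -1.0]]
contact_force: [-0.5, 0.5, -0.3]
gripper_width: 0.0002
grasp_force: 0.0
```

Run:
```python
from h import *
rep([-.06,0,.155])
s=snapshot("side");cv2.imwrite("pics/s2.png",cv2.resize(s["pixels"][60:260,220:420],None,fx=3,fy=3))
```

```text
t 5.8 box [-0.1829 -0.0214  0.1679] yerr_deg 0.04156556597948546 z [ 0. -0. -1.] Fbox [-0.69  0.06 -0.34] w 0.00024486969441607563
tool shift [0.0214 0.1229 0.013 ]
```

View pics/s2.png

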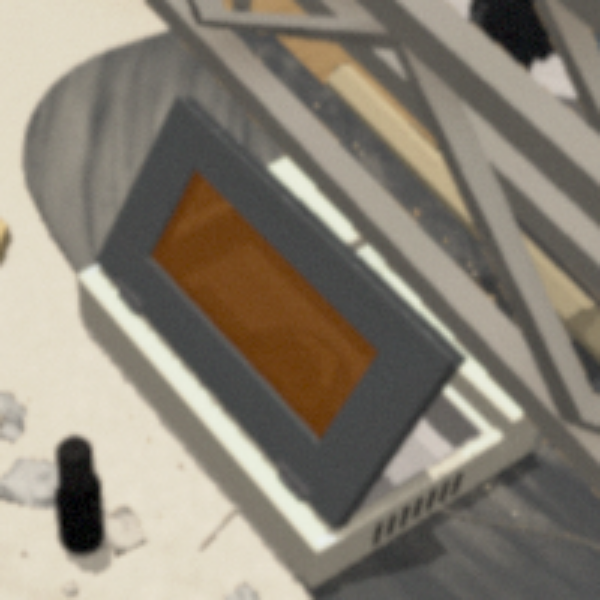

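The lid stands about half open, and its front edge runs from crop (185,100) to (455,360). Next I push it back with the fingertips just under the edge, tip at z≈0.158.

Call:
send_rows --series "0.007 0.03 0.003 0;0.007 0.03 0.003 0;0.007 0.03 0.004 0;0 0.03 0 0;0 0.02 0 0;0 0.01 0 0;0 0.01 0 0;0 0.01 0 0;0 0.01 0 0;0 0.01 0 0;0 0.01 0 0;0 0.01 0 0;0 0.01 0 0;0 0.01 0 0;0 0 0 0"

```text
time_s: 7.35
tcp_pos: [0.5878, -0.2438, 0.1709]
ee_rot: [[0.652, 0.758, 0.023], [0.759, -0.651, -0.017], [0.002, 0.028, -1.0]]
contact_force: [-3.2, -1.0, 40.9]
gripper_width: -0.0004
grasp_force: 18.3
```

Run:
```python
from h import *
rep([.065,0,.158])
```

```text
t 7.35 box [5.720e-02 1.000e-04 1.709e-01] yerr_deg 0.06786539138002806 z [ 0.023 -0.017 -1.   ] Fbox [-1.74 -2.86 40.86] w -0.00036590712758723375
tool shift [-0.0002  0.0075  0.0131]
```

Run:
```python
from h import *
s=snapshot("side");cv2.imwrite("pics/s3.png",cv2.resize(s["pixels"][60:260,220:420],None,fx=3,fy=3))
```

```text
(no output)
```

View pics/s3.png

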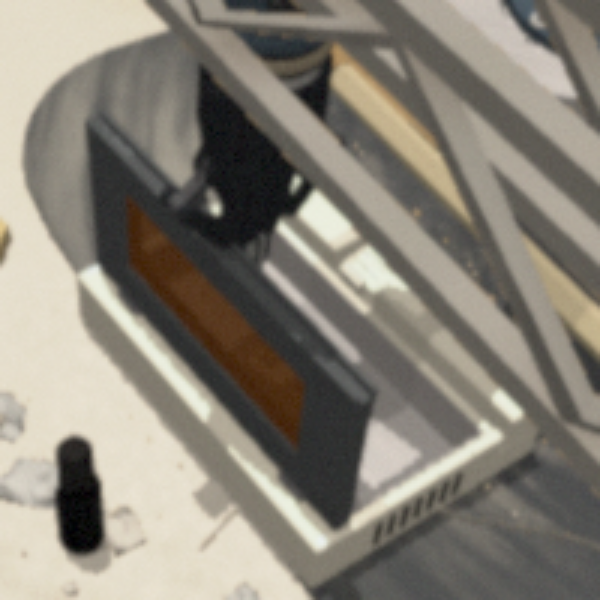

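The lid stands nearly upright. The finger knuckle (crop (190,195)) is sitting on its edge, which explains the upward force. I'll lift, back off, and turn the tool 90° so the knuckles lie along the lid.

Call:
send_rows --series "0 0 -0.015 0;0 0 -0.02 0;0 -0.02 -0.01 0;0 -0.04 0 0;0 -0.04 0 0;0 0 0 0"

```text
time_s: 8.0
tcp_pos: [0.498, -0.1672, 0.2027]
ee_rot: [[0.651, 0.759, -0.008], [0.759, -0.651, 0.005], [-0.001, -0.009, -1.0]]
contact_force: [0.1, -0.1, 0.5]
gripper_width: -0.0001
grasp_force: 0.0
```

Run:
```python
from h import *
rep([.0,0,.18]);print(np.round(read_state()["joints"],1))
```

```text
t 8.0 box [-0.0609 -0.0005  0.2027] yerr_deg 0.1512168861963758 z [-0.008  0.005 -1.   ] Fbox [0.16 0.03 0.53] w -7.834363529426014e-05
tool shift [0.0003 0.0611 0.0221]
[-30.8  25.   97.8   0.   57.8   9.8]
```

Call:
send_rows --series "0 0 0 0.1428;0 0 0 0.1428;0 0 0 0.1428;0 0 0 0.1428;0 0 0 0.1428;0 0 0 0.1428;0 0 0 0.1428;0 0 0 0.1428;0 0 0 0.1428;0 0 0 0.1428;0 0 0 0.1428;0.02 0 0.014 0;0.02 0 0.014 0;0.02 0 0 0;0.01 0 0 0;0.01 0 0 0;0.01 0 0 0;0.01 0 0 0;0.01 0 0 0;0 0 0 0"

```text
time_s: 10.0
tcp_pos: [0.5882, -0.2446, 0.1755]
ee_rot: [[0.758, -0.652, 0.001], [-0.652, -0.758, -0.001], [0.002, -0.0, -1.0]]
contact_force: [-0.9, 0.0, -0.7]
gripper_width: 0.0003
grasp_force: 0.0
```

Run:
```python
from h import *
rep([.07,0,.175])
```

```text
t 10.0 box [ 0.058  -0.0002  0.1755] yerr_deg -89.95762364653226 z [ 0.001 -0.001 -1.   ] Fbox [-0.71 -0.61 -0.7 ] w 0.0002997577451582958
tool shift [ 0.012  -0.0002  0.0005]
```

Call:
send_rows --series "0.005 0 0 0;0.005 0 0 0;0.003 0 0 0;0 0 0 0"

```text
time_s: 10.4
tcp_pos: [0.5969, -0.2519, 0.1752]
ee_rot: [[0.758, -0.652, -0.001], [-0.652, -0.758, 0.0], [-0.001, -0.0, -1.0]]
contact_force: [-1.2, 2.0, 0.8]
gripper_width: -0.0001
grasp_force: 0.8
```

Run:
```python
from h import *
rep()
s=snapshot("side");cv2.imwrite("pics/s4.png",cv2.resize(s["pixels"][60:260,220:420],None,fx=3,fy=3))
```

```text
t 10.4 box [ 6.930e-02 -1.000e-04  1.752e-01] yerr_deg -89.94588397655515 z [-0.001  0.    -1.   ] Fbox [-2.26  0.75  0.84] w -0.0001358046433597427
```

View pics/s4.png

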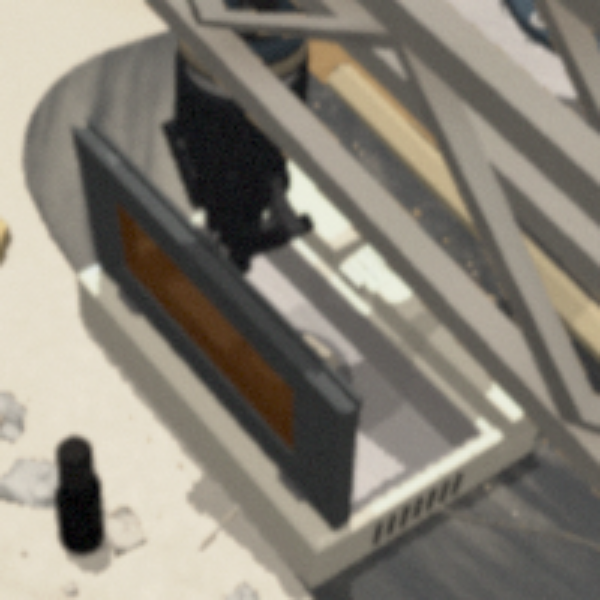

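The fingers touch the lid's front face at about 2 N, and the lid is now a little past where it was. I'll keep pushing in small steps and watch for the stop.

Call:
send_rows --series "0.004 0 0 0;0.004 0 0 0;0 0 0 0"

```text
time_s: 10.75
tcp_pos: [0.6031, -0.2573, 0.1747]
ee_rot: [[0.758, -0.652, -0.001], [-0.652, -0.758, 0.001], [-0.001, -0.0, -1.0]]
contact_force: [-1.9, 2.4, -1.5]
gripper_width: -0.0002
grasp_force: 1.1
```

```bash
cat > ang.py <<'E'
from h import *
from scipy.optimize import minimize_scalar
rep()
c,s=np.cos(p[2]),np.sin(p[2]);Rb=np.array([[c,-s,0],[s,c,0],[0,0,1]])
s=snapshot("side");m=regions_of("lid",s)[0]["pixels"]
def hull(a):
    P=[[.076-r*np.cos(a)+h*np.sin(a),y,.066+r*np.sin(a)+h*np.cos(a)] for r in(.01,.1445) for h in(-.0085,.0085) for y in(-.146,.146)]
    q=proj(s,np.array(P)@Rb.T+[p[0],p[1],0]);k=np.zeros((384,512),np.uint8)
    cv2.fillConvexPoly(k,cv2.convexHull(np.int32(np.round(q))),1);return k>0
A=np.arange(.8,1.9,.02);print("lid angle",A[np.argmax([(hull(a)&m).sum()/(hull(a)|m).sum() for a in A])])
E
python3 ang.py
```

```text
t 10.75 box [ 7.750e-02 -1.000e-04  1.747e-01] yerr_deg -89.95286101059499 z [-0.001  0.001 -1.   ] Fbox [-3.03  0.53 -1.53] w -0.00016282109875866848
lid angle 1.760000000000001
```

Call:
send_rows --series "0.003 0 0 0;0.002 0 0 0;0 0 0 0"

```text
time_s: 11.15
tcp_pos: [0.6038, -0.258, 0.1748]
ee_rot: [[0.758, -0.652, -0.008], [-0.652, -0.759, 0.006], [-0.01, 0.001, -1.0]]
contact_force: [-5.8, 6.0, 3.1]
gripper_width: 0.0004
grasp_force: 4.8
```

```bash
python3 ang.py
```

```text
t 11.15 box [ 7.850e-02 -1.000e-04  1.748e-01] yerr_deg -89.92768421385232 z [-0.008  0.006 -1.   ] Fbox [-8.32  0.76  3.09] w 0.00039357392605733236Traceback (most recent call last):
  File "ang.py", line 5, in <module>
    s=snapshot("side");m=regions_of("lid",s)[0]["pixels"]
                         ~~~~~~~~~~~~~~~~~~~^^^
IndexError: list index out of range
```

The lid is at its stop: 8 N and no further motion. I'll retreat.

Call:
send_rows --series "-0.01 0 0 0;-0.03 0 -0.01 0;-0.04 0 -0.03 0;-0.04 0 -0.03 0;-0.04 0 -0.02 0;-0.03 0 0 0;0 0 0 0;0 0 0 0"

```text
time_s: 12.05
tcp_pos: [0.4639, -0.1374, 0.2666]
ee_rot: [[0.759, -0.652, 0.005], [-0.652, -0.759, -0.003], [0.006, -0.001, -1.0]]
contact_force: [0.1, 0.5, 0.9]
gripper_width: 0.0003
grasp_force: 0.0
```

```bash
python3 - <<'E'
from h import *
rep()
s=snapshot("side");cv2.imwrite("pics/s5.png",cv2.resize(s["pixels"][60:320,160:420],None,fx=2.2,fy=2.2))
E
python3 ang.py
```

```text
t 12.05 box [-1.062e-01 -1.000e-04  2.666e-01] yerr_deg -89.91926018390095 z [ 0.005 -0.003 -1.   ] Fbox [-0.25  0.48  0.88] w 0.0002562638331799094
t 12.1 box [-1.055e-01 -1.000e-04  2.663e-01] yerr_deg -89.94102448348856 z [ 0.004 -0.003 -1.   ] Fbox [-0.55 -1.29  0.44] w -7.2754011207054875e-06
lid angle 1.780000000000001
```

View pics/s5.png

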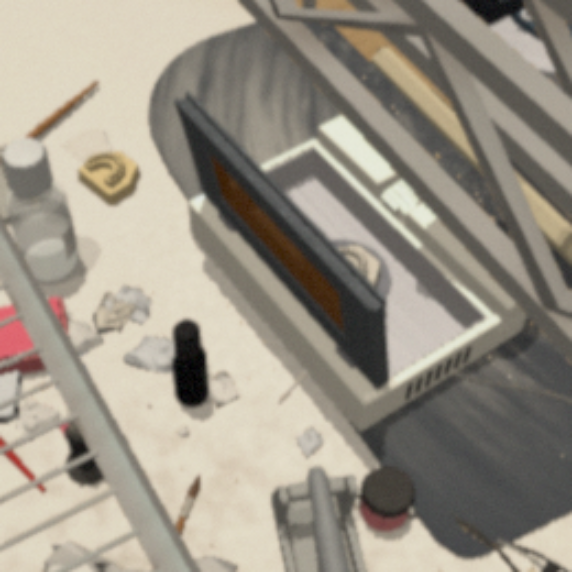

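The lid stays open at its stop, with a fitted angle of about 1.75. The cast at (360,265), spray, jar and spare cast are undisturbed, and the gripper is clear.

```bash
python3 -c "
from rig import *
print(close_job())"
```

```text
the job is handed in; nothing more can be done
None
```

The box is open: I pressed the catch and let it go, pushed the lid to its rear stop and handed the job in at about 12 s. In the last picture the casts, jar and spray look undisturbed. On the first push a finger knuckle caught the lid edge (41 N at the wrist), and I don't know whether that counts against the 40 N limit; no verdict came back.

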